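# Clear the sprung enclosure lid and hold it at the marked angle

## Robot

A 6-joint arm with a two-finger parallel gripper is mounted at the origin on the work surface. World frame = base frame: x ahead of the robot, y to its left, z up, the work surface at z = 0. Lengths are in m, angles in degrees, forces in N, time in s.
With the tool pointing down it reaches from about 0.325 to 0.925 m from the base axis. Payload 3.1 kg.
Tool frame: the origin (TCP) lies at the very end of the fingers, on their centre line; the grasp point (between the pads) lies env.hold_point_z behind it (env.hold_point_z is the distance from the TCP to the grasp point, in m); z points along the fingers, y is the direction in which the jaws open and shut (so a half turn about z gives the same grasp; the last joint's range is limited). The gripper opens to 85 mm and grips with 20 to 120 N. Pads are 22 mm wide; open, the fingers measure 114 mm over their backs; the gripper's body (76 mm by 85 mm) begins 54 mm behind the grasp point. The pads swing forward as they close: fully open they stand 13 mm farther back than shut.
Start: joints at [62.67, 12.427, 92.441, -0, 75.132, -6.429], TCP at [0.223, 0.584, 0.231] pointing down, gripper open.
Joint ranges: [-157.48, 157.48], [-44.54, 120.13], [17.64, 146.25], [-64.5, 244.5], [7.68, 150.69], [-147.95, 147.95]. Speed limits (degrees/s): [159.86, 159.86, 180, 180, 180, 180].

## Interface

Orientations are given as [roll, pitch, yaw] about the fixed x, y, z axes, in that order (R = Rz(yaw) Ry(pitch) Rx(roll)).
In Python, from bench import env gives the robot as it stands. The module is installed in compiled form; this text tells all that it offers.
- The arm moves only by the tool move_arm, never from a script. Its argument "increments" is text: rows parted by semicolons, each of 6 numbers parted by spaces: the shift along the world's x, y, z normalised to -1 to 1, where 1 is 200 mm, then the turn, a rotation vector about the world's x, y, z normalised to -1 to 1, where 1 is pi/2 rad. In form: dx dy dz ax ay az; .... A call has 1 to 20 rows; each row is the pose to reach, as a shift and turn from the pose commanded when the call began; what a row does not reach only later rows make up. A row lasts 1/8 s, in which the tool goes at most 62.5 mm and 10.7 degrees, less where a joint would pass 70% of its speed; a pose out of reach is approached as far as the arm can. A call with a number of a shift or a turn outside -1 to 1 is refused whole. A call with a gripper value outside its range is refused whole. "gripper" is the closure, from 0 (fully open) to 1 (shut), set as the call begins (left out, the last holds). The fingers move at their own pace and stop on an object; "squeeze" is the grip in N (left out, the last holds). Time passes only in rows, so rows that repeat a pose let the fingers close. It gives the time, the measured TCP pose, the force and the opening at its end, in the units of the state.
- env.state(): the state, without advancing time (a new reading comes with each control period).
- env.get_image(name): name is "scene" or "top" or "wrist"; returns the picture (400x640x3 uint8, red, green, blue); there is no depth.
- env.camera_info(name): a dict with "mtx" (3x3 intrinsics, pixels), "origin" and "rotation" of the camera in the world. Camera axes: x right, y down, z forward; pixel columns grow to the right and rows downward; lengths in m; the calibration is good to about 2 mm. A picture is of the moment at which its call begins: read the wrist's pose just before it. camera_info takes no time and is no camera call; for the wrist camera it gives the pose at the moment of the call.
- env.sign_off(): hands the job in, once; it reports no verdict.
The state is a dict: "t": time; "joint_pos": joint angles; "joint_velocities": joint speeds; "joint_efforts": joint torques, N m; "eef_pos": TCP position; "ee_rot": TCP orientation; "contact_force": force on the tool from outside, world axes, zero at the start; "ft_torque": the same for the moment, N m; "finger_gap": opening from 0.0 (shut) to 1.0 (fully open).
Only numpy, scipy, OpenCV 4.12 (cv2) and the standard library are available. Lean on these libraries where they do the work, as an engineer would, in place of code of your own. Each camera call takes 0.05 s, during which the arm holds its last target. There are 200 camera calls.

## Task

Clear the enclosure's lid for inspection: stack the two aluminium plates that lie on it squarely, edges flush, on top of the matching plate on the bench beside the enclosure, leaving that one where it lies. Then take the lid by its bar handle, raise it against its spring until it is parallel with the slanting marker arm at its side, and finish while still holding it steady there in the gripper. Leave the marker arm and everything else on the bench as they are.

Things in the scene. Friction and masses are not known exactly. Their poses are not given: they have to be found in the camera images.
- base_plate: (all sizes in mm) bare aluminium mounting plate with two dark holes, 80 (its x) x 50 (its y) x 10 thick, 110 g, alone on the bench to the left or right of the enclosure, loose. Origin at the centre of its underside, z up. The other two plates go on it
- plate_a: aluminium mounting plate, exactly like the base plate (80 along its x, 50 along its y, 10 thick), lying flat and loose on the enclosure's lid behind the handle, on its left half seen from the robot. Origin at the centre of its underside. The same either way round
- plate_b: the third such plate (80 x 50 x 10), lying flat and loose on the lid's right half. Origin at the centre of its underside
- box: black sheet-steel enclosure fixed to the bench, 200 deep (its x, pointing away from the robot) x 250 wide (its y) x 90 high without the lid. Origin at the centre of its underside. Its flat black lid, 5 thick, has its top 95 above the bench when shut
- lid (a joint): angle of the lid, rad: 0 shut, grows as its front edge (nearest the robot) rises, up to 1.5. A spring pulls it shut: about 6 N upward at the handle starts it and at 0.8 rad about 10 N along the handle's arc (18 N if straight up) holds it; let go, it slams shut
- lid_handle (a point): middle of the lid's handle: a round steel bar, diameter 12, 110 long along the enclosure's y, on two posts of diameter 10 that stand 100 apart; its centre is 40 above the lid's top, 12 behind the lid's front edge. The axes turn with the lid: y along the bar, x along the lid away from the robot when shut. The point is 188 in front of the hinge line and 45 above it when shut. The bar is round, so it can turn between the fingers
- lid_hinge (a point): middle of the lid's hinge line, which runs along the enclosure's y at its far upper edge, 90 above the bench; the axes turn with the lid. Raising the lid is a positive turn about this y
- marker (a joint): angle of the marker arm, rad, measured just like the lid's (0 level, pointing to the robot; raised positive), set anywhere from 0.45 to 0.8. The lid is at the mark when joint lid equals this. The arm is held by friction and is not to be moved
- marker_tip (a point): tip of the marker arm: a flat steel bar 200 long, 12 high, 4 thick, beside the enclosure's left end (25 clear of the lid), pivoting on the lid's hinge line by a black clamp knob; it slants up towards the robot, its tip up to 240 above the bench, so carry things over or around it. This point lies 196 from the pivot; the axes turn with the arm
- screw_tray: grey open plastic tray, 120 x 80 x 35, with screws in it; origin at the centre of its underside. Leave it where it is (it may be left or right of the enclosure)
- screwdriver: screwdriver with an orange handle lying on the bench between the robot and the enclosure. Leave it
- wrench: steel wrench lying on the bench between the robot and the enclosure. Leave it
- spray_can: upright can, diameter 52, height 150; origin at the centre of its underside. Leave it
- flux_jar: upright jar, diameter 60, height 70; origin at the centre of its underside. Leave it
- tape_roll: paper tape roll lying flat, outer diameter 90, height 22. Leave it
- bracket: black steel angle bracket, 60 x 50, 40 high. Leave it

How it is judged (in metres and radians):
On the way, in this order (a step that is already met when the one before it is completed fails the run):
1. both plates lie squarely on the base plate, let go (horizontal distance between each of plate_a, plate_b and base_plate below 0.007 m and angle between the x axis of each of plate_a, plate_b and the x axis of base_plate, either way round below 0.12 rad and z of plate_a in the frame of base_plate between 0.007 and 0.023 m and linear speed of each of plate_a, plate_b below 0.03 m/s and contact force between the fingers and plate_a below 0.1 N and z of plate_b in the frame of base_plate between 0.007 and 0.023 m and contact force between the fingers and plate_b below 0.1 N and height (world z) of base_plate below 0.004 m and angle between base_plate's own z axis and vertical below 0.08 rad), for 0.2 s.
2. the lid is held in the gripper at the marker's angle (angle between the x axis of lid_handle and the x axis of marker_tip, either way round below 0.08 rad and value of joint lid above 0.3 rad and velocity of joint lid between -0.1 and 0.1 rad/s and contact force between the fingers and lid above 2 N), for 0.3 s.
At the end, for the whole second after the job is handed in: The three plates form one pile on the bench, each upper plate's centre within 7 mm of the base plate's and its edges within about 7 degrees of parallel, at rest and untouched; the fingers hold the lid (over 2 N) still, within 0.08 rad (4.5 degrees) of the marker arm's angle (all of step 1 and all of step 2); the arm keeps its last pose, push and grip.
It fails at once if the marker arm is moved (20 mm at its tip) (distance of marker_tip from where it was at the start of the episode above 0.02 m).
It fails at once if the base plate is shifted more than 25 mm (distance of base_plate from where it was at the start of the episode above 0.025 m).
It fails at once if any of the other things on the bench is moved more than 30 mm (distance of any of screw_tray, screwdriver, wrench, spray_can, flux_jar, tape_roll, bracket from where it was at the start of the episode above 0.03 m).
It also fails if it takes over 72 s, if anything falls off the work surface, if the arm or the gripper's body presses on something with over 40 N, if the wrist force passes 120 N, or if a joint passes its speed limit or range.

## Working session

There is one attempt and no reset: what is moved stays moved. The work goes in short steps, Python scripts to look and compute and a tool call to move; the robot and the scene stay as the last step left them, time stands still between calls to the robot, and variables do not carry over. Pictures are saved under pics/ and viewed, about 8 in all and at most 12, crops included, and the job is handed in when it is done.

Besides the shell and the picture viewer there is one more tool, called as name(argument=value, ...), one argument or row to a line, values as JSON. move_arm: Moves the arm, as the interface text tells. Scaled input: -1 to 1 covers 200 mm each way for a shift and pi/2 rad each way for a turn. Its arguments: {"type":"object","properties":{"increments":{"type":"string"},"gripper":{"type":"number"},"squeeze":{"type":"number"}},"required":["increments"]}

```bash
mkdir -p pics; cat > h.py <<'E'
import numpy as np, cv2
from bench import env
def ray(ci,u,v):
    d=np.linalg.inv(np.array(ci["mtx"]))@np.array([u,v,1.]); return np.array(ci["origin"]),np.array(ci["rotation"])@d
def plane(ci,u,v,z):
    o,d=ray(ci,u,v); return o+d*(z-o[2])/d[2]
def proj(ci,p):
    q=np.array(ci["rotation"]).T@(np.array(p)-np.array(ci["origin"])); q=np.array(ci["mtx"])@q; return q[:2]/q[2]
def save(n,im): cv2.imwrite(f"pics/{n}.png",im[:,:,::-1])
E
python3 - <<'E'
from h import *
np.set_printoptions(precision=4,suppress=True)
for n in("scene","top"):
    save(n,env.get_image(n)); c=env.camera_info(n); print(n,c)
print(env.state(),env.hold_point_z)
E
```

```text
scene {'mtx': array([[438.8092,   0.    , 316.7833],
       [  0.    , 438.8092, 194.2338],
       [  0.    ,   0.    ,   1.    ]]), 'origin': array([ 1.2014, -0.0361,  0.8732]), 'rotation': array([-138.6376,   -0.4439,   87.631 ])}
top {'mtx': array([[438.4725,   0.    , 317.4883],
       [  0.    , 438.4725, 209.9149],
       [  0.    ,   0.    ,   1.    ]]), 'origin': array([0.4035, 0.001 , 1.1501]), 'rotation': array([-172.4211,    1.1728,  -89.7459])}
{'t': 0.1, 'joint_pos': array([62.6703, 12.4742, 92.5193, -0.0011, 75.1323, -6.4288]), 'joint_velocities': array([-0.0934, -0.3097, -0.0991, -0.0437,  0.0787,  0.0654]), 'joint_efforts': array([ -0.002 , -39.8077, -30.497 ,  -0.0002,   0.0042,  -0.    ]), 'eef_pos': array([0.2226, 0.5832, 0.2301]), 'ee_rot': array([-179.8749,   -0.0131,  159.0994]), 'contact_force': array([-1.0574,  0.0076,  0.4165]), 'ft_torque': array([-0.0336, -0.0068,  0.0325]), 'finger_gap': 0.9983437740926593} 0.0187
```

```bash
cat > h.py <<'E'
import numpy as np, cv2
from scipy.spatial.transform import Rotation as Ro
from bench import env
np.set_printoptions(precision=4,suppress=True)
def R(ci): return Ro.from_euler('xyz',ci["rotation"],degrees=True).as_matrix()
def ray(ci,u,v):
    d=np.linalg.inv(ci["mtx"])@np.array([u,v,1.]); return np.array(ci["origin"]),R(ci)@d
def plane(ci,u,v,z):
    o,d=ray(ci,u,v); return o+d*(z-o[2])/d[2]
def proj(ci,p):
    q=ci["mtx"]@(R(ci).T@(np.array(p)-np.array(ci["origin"]))); return q[:2]/q[2]
def save(n,im): cv2.imwrite(f"pics/{n}.png",im[:,:,::-1])
E
echo
```

```text
(no output)
```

View pics/scene.png

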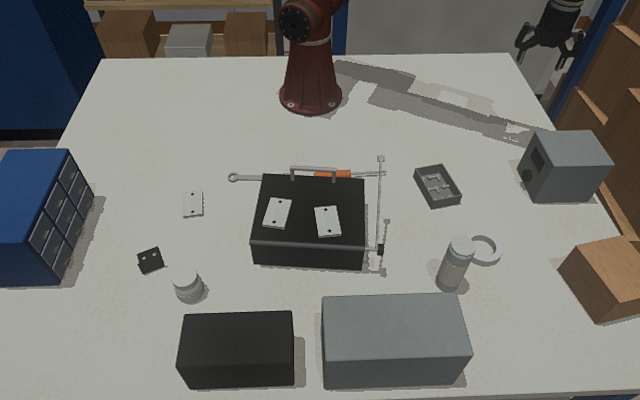

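View pics/top.png

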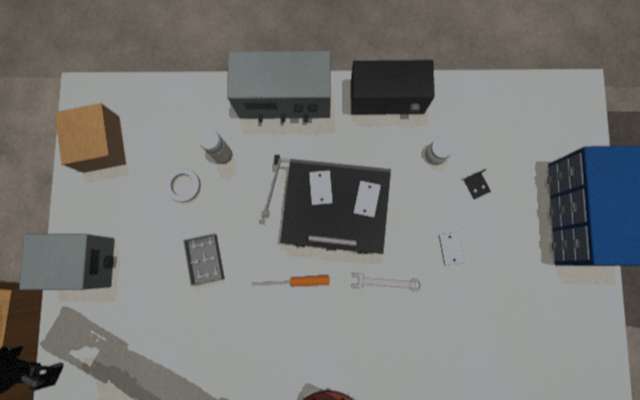

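The top view shows plate_a near (320,188), plate_b near (367,199) and the base plate at (452,248). The handle bar is at (332,240), and the marker arm runs from (278,162) to (264,218). I'll measure these next.

```bash
python3 - <<'E'
from h import *
im=cv2.imread("pics/top.png"); c=env.camera_info("top")
g=cv2.cvtColor(im,cv2.COLOR_BGR2GRAY); hsv=cv2.cvtColor(im,cv2.COLOR_BGR2HSV)
print("pix",[im[y,x] for x,y in((320,180),(367,205),(452,242),(470,248),(300,180),(330,241),(264,215),(270,195),(420,300))])
def rect(m,name,z):
    cs,_=cv2.findContours(m,cv2.RETR_EXTERNAL,cv2.CHAIN_APPROX_NONE)
    for k in cs:
        if cv2.contourArea(k)<150: continue
        r=cv2.minAreaRect(k); b=cv2.boxPoints(r)
        P=np.array([plane(c,u,v,z)[:2] for u,v in b]); e=P[1]-P[0]; f=P[2]-P[1]
        L,S=(e,f) if np.hypot(*e)>np.hypot(*f) else (f,e)
        print(name,r[0],"ctr",P.mean(0),"size",np.hypot(*L),np.hypot(*S),"yaw long",np.degrees(np.arctan2(L[1],L[0]))%180)
m=np.zeros_like(g); m[163:232,292:388]=(g[163:232,292:388]>110)*255
rect(m,"lidplates",.105)
m=np.zeros_like(g); m[225:275,430:475]=(g[225:275,430:475]>190)*255
cv2.imwrite("pics/m.png",m); rect(m,"base",.010)
m=np.zeros_like(g); m[150:265,275:400]=(g[150:265,275:400]<70)*255
m=cv2.morphologyEx(m,cv2.MORPH_CLOSE,np.ones((25,25)))
rect(m,"box",.095)
for n,u,v,z in(("h1",311,239,.135),("h2",355,243,.135),("piv",278,162,.09),("tip",264,219,.2)): print(n,plane(c,u,v,z))
big=cv2.resize(im[140:270,240:480],None,fx=3.3,fy=3.3,interpolation=cv2.INTER_CUBIC); cv2.imwrite("pics/crop.png",big)
E
```

```text
pix [array([160, 156, 154], dtype=uint8), array([159, 155, 153], dtype=uint8), array([162, 158, 155], dtype=uint8), array([160, 157, 155], dtype=uint8), array([39, 42, 39], dtype=uint8), array([121, 121, 125], dtype=uint8), array([103, 103, 105], dtype=uint8), array([101, 101, 104], dtype=uint8), array([154, 156, 154], dtype=uint8)]
lidplates (366.8219299316406, 198.49755859375) ctr [ 0.5706 -0.0957] size 0.08075634421937418 0.04982015472599878 yaw long 167.67528838827073
lidplates (320.3896789550781, 187.17587280273438) ctr [0.5982 0.0163] size 0.08067978306733681 0.04951315569978152 yaw long 4.716174045902221
box (328.46295166015625, 204.71676635742188) ctr [ 0.5581 -0.0029] size 0.2864954390320238 0.21858310268675124 yaw long 83.94107028583419
h1 [0.4705 0.0371 0.135 ]
h2 [ 0.4616 -0.0646  0.135 ]
piv [0.6642 0.1218 0.09  ]
tip [0.5096 0.1379 0.2   ]
```

View pics/crop.png

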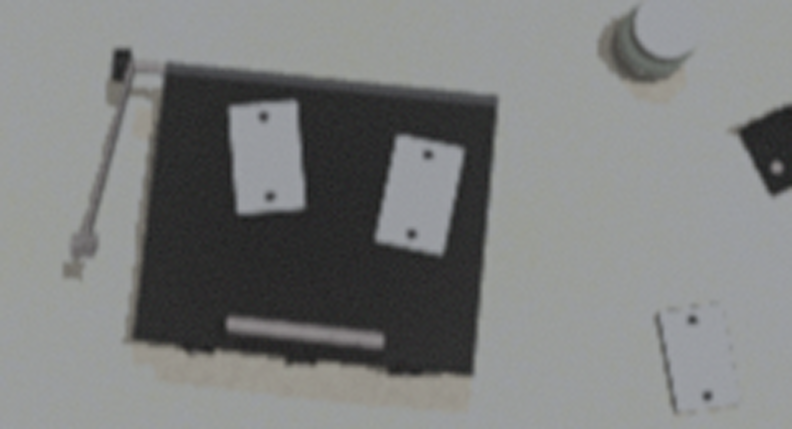

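```bash
python3 - <<'E'
from h import *
c=env.camera_info("top")
H=[plane(c,240+u/3.3,140+v/3.3,.01)[:2] for u,v in((692,320),(707,396))]
H2=[plane(c,240+u/3.3,140+v/3.3,.01)[:2] for u,v in((657,312),(676,413),(738,404),(718,303))]
d=H[0]-H[1]; print("base",np.mean(H,0),np.mean(H2,0),np.hypot(*d),np.degrees(np.arctan2(d[1],d[0])))
for n,u,v in(("boxL",165,65),("boxR",497,97),("frL",134,340),("frR",472,375)): print(n,plane(c,240+u/3.3,140+v/3.3,.095))
w=env.camera_info("wrist"); s=env.state()
T=Ro.from_euler('xyz',s['ee_rot'],degrees=True).as_matrix()
print("cam in tool",T.T@(w['origin']-s['eef_pos']),T.T@R(w),w['mtx'][0,0])
E
```

```text
base [ 0.4555 -0.3221] [ 0.4556 -0.3203] 0.05991208160807848 9.149441199055117
boxL [0.6687 0.0917 0.095 ]
boxR [ 0.6442 -0.1555  0.095 ]
frL [0.4632 0.1117 0.095 ]
frR [ 0.4387 -0.1339  0.095 ]
cam in tool [ 0.0741  0.0001 -0.1431] [[-0.001  -0.9562 -0.2929]
 [ 1.     -0.0009 -0.0004]
 [ 0.0001 -0.2929  0.9562]] 290.4668300994863
```

move_arm(
  increments="0.5 -1 0.75 0 0 0.15; 0.5 -1 0.75 0 0 0.15; 0.5 -1 0.75 0 0 0.15; 0.5 -1 0.75 0 0 0.15; 0.5 -1 0.75 0 0 0.15",
  gripper=0,
  squeeze=40,
)

```text
t: 0.72
eef_pos: [0.3245, 0.3825, 0.3841]
ee_rot: [179.8, 0.2, 172.4]
contact_force: [0.5, 0.3, -0.4]
finger_gap: 0.996
```

move_arm(
  increments="0.5 -1 0 0 0 0.18; 0.5 -1 0 0 0 0.18; 0.5 -1 0 0 0 0.18; 0.5 -1 0 0 0 0.18",
)

```text
t: 1.23
eef_pos: [0.4232, 0.1823, 0.3799]
ee_rot: [180.0, -0.1, -171.2]
contact_force: [0.1, 0.5, 0.4]
finger_gap: 1.0
```

move_arm(
  increments="0.17 -1 0 0 0 0; 0.17 -1 0 0 0 0; 0.17 -1 0 0 0 0; 0.17 -1 0 0 0 0",
)

```text
t: 1.72
eef_pos: [0.4569, -0.0185, 0.3797]
ee_rot: [180.0, -0.1, -171.4]
contact_force: [-0.3, -0.1, 0.3]
finger_gap: 1.003
```

move_arm(
  increments="0 -1 -0.5 0 0 0; 0 -1 -0.5 0 0 0; 0 -1 -0.5 0 0 0; 0 -1 -0.5 0 0 0",
)

```text
t: 2.22
eef_pos: [0.4562, -0.2164, 0.2783]
ee_rot: [179.8, -0.1, -171.2]
contact_force: [-0.3, 0.1, 0.1]
finger_gap: 1.0
```

move_arm(
  increments="0 -0.52 -0.25 0 0 0; 0 -0.52 -0.25 0 0 0; 0 -0.52 -0.25 0 0 0; 0 -0.52 -0.25 0 0 0",
)

```text
t: 2.72
eef_pos: [0.4573, -0.3186, 0.2305]
ee_rot: [179.9, -0.0, -171.2]
contact_force: [0.1, 0.2, 0.0]
finger_gap: 1.0
```

```bash
python3 - <<'E'
from h import *
import json
w=env.camera_info("wrist"); im=env.get_image("wrist"); print(env.state()['eef_pos'],env.state()['ee_rot'])
np.savez("w1.npz",im=im,**w)
save("w1",im); print(proj(w,[.4555,-.321,.01]))
E
```

```text
[ 0.4576 -0.3186  0.2313] [ 179.9447    0.0215 -171.1139]
[320.1285 168.9084]
```

View pics/w1.png

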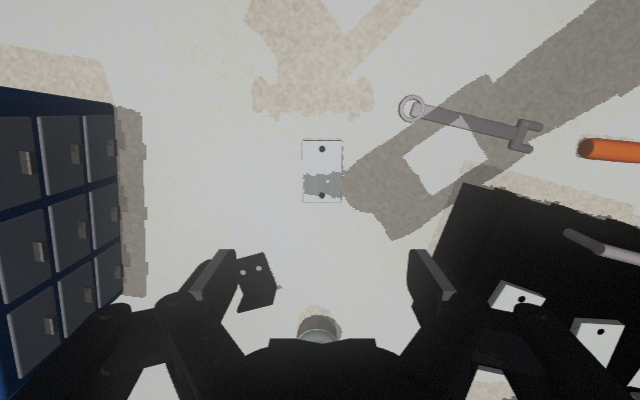

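The wrist view shows the base plate at cols 302–343, rows 139–203, with holes at (322,149) and (322,196). I'll refine its position from those.

```bash
python3 - <<'E'
from h import *
d=np.load("w1.npz"); w={k:d[k] for k in("mtx","origin","rotation")}; g=cv2.cvtColor(d["im"],cv2.COLOR_RGB2GRAY).astype(float)
H=[]
for u,v in((322,149),(322,196)):
    p=255-g[v-6:v+7,u-6:u+7]; p=np.clip(p-p.max()*.55-(np.median(p)*.45),0,None); yy,xx=np.mgrid[v-6:v+7,u-6:u+7]
    q=((p*xx).sum()/p.sum(),(p*yy).sum()/p.sum()); H.append(plane(w,*q,.01)[:2]); print(q)
H=np.array(H);e=H[0]-H[1]; print("holes",H.mean(0),np.hypot(*e),np.degrees(np.arctan2(e[1],e[0])))
C=np.array([plane(w,u,v,.01)[:2] for u,v in((302,140),(341.5,140),(342.5,203),(302.5,203))])
print("corners",C,C.mean(0),[np.hypot(*(C[i]-C[i-1])) for i in range(4)])
E
```

```text
(np.float64(321.7600450619602), np.float64(148.5743522343222))
(np.float64(321.5448847926267), np.float64(194.8417818740399))
holes [ 0.4595 -0.3184] 0.05994484868813257 -171.48909226473856
corners [[ 0.4232 -0.3486]
 [ 0.4157 -0.3004]
 [ 0.496  -0.285 ]
 [ 0.504  -0.337 ]] [ 0.4597 -0.3178] [np.float64(0.08162317878686838), np.float64(0.04871421231580803), np.float64(0.08169094645333458), np.float64(0.05261662944073908)]
```

move_arm(
  increments="0.2 0.3 0.5 0 0 -0.1; 0.57 1 0.5 0 0 -0.235; 0.57 1 0.5 0 0 -0.235; 0.57 1 0.5 0 0 -0.235; 0.57 1 0.5 0 0 -0.235",
)

```text
t: 3.4
eef_pos: [0.5728, -0.1153, 0.3343]
ee_rot: [180.0, 0.3, 168.0]
contact_force: [-0.1, -0.8, -0.5]
finger_gap: 0.998
```

move_arm(
  increments="0 0.125 0 0 0 0; 0 0.125 0 0 0 0; 0 0.125 0 0 0 0",
)

```text
t: 3.78
eef_pos: [0.5706, -0.0954, 0.3315]
ee_rot: [-180.0, 0.0, 167.7]
contact_force: [0.3, -0.3, -0.2]
finger_gap: 1.0
```

```bash
cat > look.py <<'E'
from h import *
import sys
n=sys.argv[1]; z=float(sys.argv[2])
w=env.camera_info("wrist"); im=env.get_image("wrist"); s=env.state(); print(s['t'],s['eef_pos'],s['ee_rot'])
np.savez(n+".npz",im=im,**w); save(n,im)
g=cv2.cvtColor(im,cv2.COLOR_RGB2GRAY); m=((g>105)*255).astype(np.uint8)
cs,_=cv2.findContours(m,cv2.RETR_EXTERNAL,cv2.CHAIN_APPROX_NONE)
for k in cs:
    a=cv2.contourArea(k)
    if not 800<a<8000: continue
    P=np.array([plane(w,u,v,z)[:2] for u,v in k[:,0]],np.float32)
    r=cv2.minAreaRect(P*1000); b=cv2.boxPoints(r); e,f=b[1]-b[0],b[2]-b[1]
    L=e if np.hypot(*e)>np.hypot(*f) else f
    print("px",k[:,0].mean(0),"ctr mm",r[0],r[1],"yaw",(np.degrees(np.arctan2(L[1],L[0]))+90)%180-90)
E
python3 look.py w2 .105
```

```text
3.825 [ 0.5706 -0.0958  0.3313] [-179.9609    0.0045  167.6184]
```

View pics/w2.png

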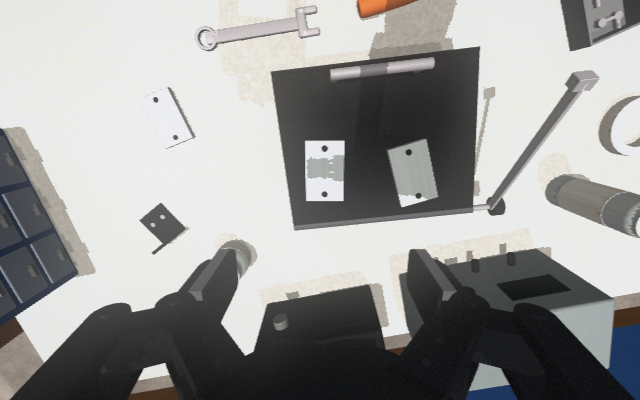

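Plate_b is at px (325,170) and plate_a at (413,172), partly in the arm's shadow. The mask needs inner contours, because the bench surrounds the lid.

```bash
sed -i 's/RETR_EXTERNAL/RETR_LIST/; s/g>105/g>85/' look.py; sed -i 's/^w=env.*/if len(sys.argv)>3:\n    d=np.load(n+".npz"); w={k:d[k] for k in("mtx","origin","rotation")}; im=d["im"]\nelse:\n    w=env.camera_info("wrist"); im=env.get_image("wrist"); s=env.state(); print(s["t"],s["eef_pos"],s["ee_rot"])/' look.py; python3 look.py w2 .105 r
```

```text
px [324.1726 170.0355] ctr mm (573.6614379882812, -93.46730041503906) (51.02763366699219, 80.17768096923828) yaw -12.373184
px [412.9048 172.4074] ctr mm (601.24658203125, 18.049650192260742) (81.3046646118164, 51.65291213989258) yaw 4.775032
px [380.8908  68.4323] ctr mm (468.1294250488281, -1.9411544799804688) (122.25254821777344, 14.064665794372559) yaw 84.560486
```

move_arm(
  increments="0.016 0.012 -0.3 0 0 0; 0.016 0.012 -0.6 0 0 0; 0.016 0.012 -0.9 0 0 0; 0.016 0.012 -0.9 0 0 0; 0.016 0.012 -0.9 0 0 0",
)

```text
t: 4.45
eef_pos: [0.5756, -0.0938, 0.1535]
ee_rot: [-180.0, 0.2, 167.6]
contact_force: [-0.0, -0.6, 1.3]
finger_gap: 0.999
```

move_arm(
  increments="-0.005 0.002 -0.1 0 0 0; -0.005 0.002 -0.2 0 0 0; -0.005 0.002 -0.28 0 0 0; -0.005 0.002 -0.28 0 0 0",
)

```text
t: 4.95
eef_pos: [0.5712, -0.0917, 0.0928]
ee_rot: [180.0, -0.3, 167.7]
contact_force: [-0.8, -0.1, -0.1]
finger_gap: 1.0
```

move_arm(
  increments="0 0 0 0 0 0; 0 0 0 0 0 0; 0 0 0 0 0 0; 0 0 0 0 0 0; 0 0 0 0 0 0; 0 0 0 0 0 0",
  gripper=1,
  squeeze=40,
)

```text
t: 5.7
eef_pos: [0.574, -0.0925, 0.0965]
ee_rot: [-180.0, 0.1, 167.6]
contact_force: [-1.2, -0.3, 4.8]
finger_gap: 0.565
```

move_arm(
  increments="0 0 0.2 0 0 0; 0 0 0.5 0 0 0; 0 0 0.5 0 0 0; -0.2 -0.4 0.5 0 0 0.1; -0.572 -1 0.5 0 0 0.232; -0.572 -1 0.5 0 0 0.232; -0.572 -1 0.5 0 0 0.232; -0.572 -1 0.5 0 0 0.232",
)

```text
t: 6.7
eef_pos: [0.4561, -0.2942, 0.1932]
ee_rot: [179.9, -0.2, -171.8]
contact_force: [0.8, -0.2, -0.4]
finger_gap: 0.571
```

move_arm(
  increments="0 -0.129 -0.2 0 0 0; 0 -0.129 -0.5 0 0 0; 0 -0.129 -0.75 0 0 0; 0 -0.129 -0.75 0 0 0; 0 -0.129 -0.75 0 0 0; 0 -0.129 -0.75 0 0 0",
)

```text
t: 7.45
eef_pos: [0.461, -0.3196, 0.0484]
ee_rot: [-179.7, 0.2, -171.4]
contact_force: [0.5, 0.7, -1.0]
finger_gap: 0.566
```

```bash
python3 - <<'E'
from h import *
im=env.get_image("wrist"); s=env.state(); print(s['eef_pos'],s['ee_rot'],s['finger_gap'])
cv2.imwrite("pics/w3.png",cv2.resize(im[150:400,170:470,::-1],None,fx=2,fy=2))
E
```

```text
[ 0.4609 -0.3196  0.0483] [-179.7506    0.2122 -171.4497] 0.5661110737212669
```

View pics/w3.png

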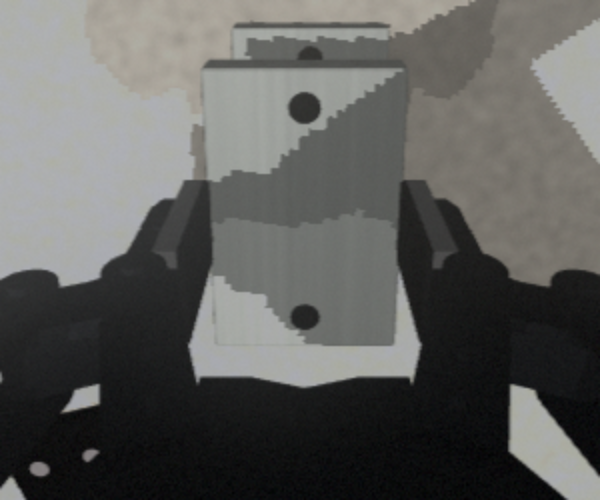

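```bash
python3 - <<'E'
from h import *
w=env.camera_info("wrist"); s=env.state(); t=s['eef_pos']; f=lambda x,y:(x/2+170,y/2+150)
y=np.radians(8.5); A=np.array([[np.cos(y),np.sin(y)],[-np.sin(y),np.cos(y)]])
for n,z,pts in(("base",.010,((233,27),(390,27))),("held",t[2]-.0015+.01,((205,67),(407,67),(216,345),(394,345))),("heldholes",t[2]-.0015+.01,((304,108),(305,317)))):
    P=[A@(plane(w,*f(*p),z)[:2]-t[:2])*1000 for p in pts]; print(n,np.array(P),np.mean(P[:2],0),np.mean(P,0))
E
```

```text
base [[-41.4388 -22.7269]
 [-41.4803  26.6958]] [-41.4595   1.9844] [-41.4595   1.9844]
held [[-40.3655 -23.7583]
 [-40.4233  24.3925]
 [ 39.6804 -24.7259]
 [ 39.4718  24.9642]] [-40.3944   0.3171] [-0.4092  0.2181]
heldholes [[-30.1009  -0.1378]
 [ 30.3032   0.1375]] [ 0.1012 -0.0002] [ 0.1012 -0.0002]
```

move_arm(
  increments="-0.0077 0.0075 -0.06 0 0 0; -0.0077 0.0075 -0.12 0 0 0; -0.0077 0.0075 -0.17 0 0 0; -0.0077 0.0075 -0.18 0 0 0; -0.0077 0.0075 -0.182 0 0 0; -0.0077 0.0075 -0.182 0 0 0; -0.0077 0.0075 -0.182 0 0 0",
)

```text
t: 8.38
eef_pos: [0.4567, -0.3162, 0.011]
ee_rot: [179.8, -0.1, -171.5]
contact_force: [-7.3, 5.1, 19.2]
finger_gap: 0.57
```

move_arm(
  increments="0 0 0.005 0 0 0; 0 0 0.005 0 0 0; 0 0 0.005 0 0 0",
)

```text
t: 8.75
eef_pos: [0.4567, -0.3161, 0.011]
ee_rot: [179.9, -0.1, -171.5]
contact_force: [-5.3, 4.5, 13.4]
finger_gap: 0.57
```

move_arm(
  increments="0 0 0.015 0 0 0; 0 0 0.015 0 0 0; 0 0 0.015 0 0 0; 0 0 0.015 0 0 0; 0 0 0.015 0 0 0; 0 0 0.015 0 0 0",
)

```text
t: 9.5
eef_pos: [0.4572, -0.3166, 0.0128]
ee_rot: [180.0, -0.0, -171.5]
contact_force: [-0.5, -0.2, -1.7]
finger_gap: 0.567
```

move_arm(
  increments="0.011 -0.0075 0.04 0 0 0; 0.011 -0.0075 0.04 0 0 0; 0.011 -0.0075 0.04 0 0 0; 0.011 -0.0075 0.04 0 0 0; 0.011 -0.0075 0.04 0 0 0; 0.011 -0.0075 0.04 0 0 0",
)

```text
t: 10.25
eef_pos: [0.4593, -0.318, 0.0208]
ee_rot: [180.0, -0.0, -171.5]
contact_force: [0.7, 0.5, -1.6]
finger_gap: 0.57
```

```bash
python3 - <<'E'
from h import *
w=env.camera_info("wrist");im=env.get_image("wrist"); s=env.state(); print(s['eef_pos'],s['ee_rot'],s['finger_gap'])
np.savez("w4.npz",im=im,**w)
cv2.imwrite("pics/w4.png",cv2.resize(im[160:335,250:400,::-1],None,fx=4,fy=3.4))
E
```

```text
[ 0.4593 -0.318   0.0208] [ 179.9899   -0.0085 -171.4741] 0.5658268649731631
```

View pics/w4.png

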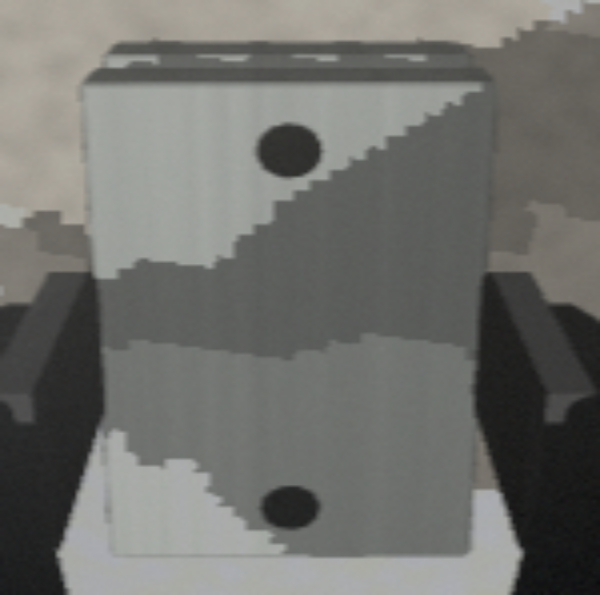

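```bash
python3 - <<'E'
from h import *
d=np.load("w4.npz"); w={k:d[k] for k in("mtx","origin","rotation")}; t=env.state()['eef_pos']; f=lambda x,y:(x/4+250,y/3.4+160)
y=np.radians(8.5); A=np.array([[np.cos(y),np.sin(y)],[-np.sin(y),np.cos(y)]])
for n,z,pts in(("base",.010,((106,54),(471,54))),("held",t[2]-.0015+.01,((86,83),(492,83),(110,555),(470,555)))):
    P=[A@(plane(w,*f(*p),z)[:2]-t[:2])*1000 for p in pts]; print(n,np.array(P),np.mean(P[:2],0),np.mean(P,0))
E
```

```text
base [[-39.7864 -24.7238]
 [-39.7677  24.6631]] [-39.7771  -0.0304] [-39.7771  -0.0304]
held [[-39.9171 -24.2161]
 [-39.8993  24.2628]
 [ 39.9108 -24.9579]
 [ 39.9171  25.2632]] [-39.9082   0.0233] [0.0029 0.088 ]
```

move_arm(
  increments="0 0 -0.02 0 0 0; 0 0 -0.035 0 0 0; 0 0 -0.04 0 0 0; 0 0 -0.043 0 0 0; 0 0 -0.045 0 0 0; 0 0 -0.045 0 0 0; 0 0 -0.045 0 0 0",
)

```text
t: 11.18
eef_pos: [0.4595, -0.3182, 0.012]
ee_rot: [-180.0, 0.0, -171.5]
contact_force: [0.3, -0.1, -0.5]
finger_gap: 0.566
```

move_arm(
  increments="0 0 -0.004 0 0 0; 0 0 -0.004 0 0 0; 0 0 -0.004 0 0 0",
)

```text
t: 11.55
eef_pos: [0.4595, -0.3182, 0.0112]
ee_rot: [-180.0, 0.0, -171.5]
contact_force: [-0.5, 0.4, -1.8]
finger_gap: 0.569
```

move_arm(
  increments="0 0 0 0 0 0; 0 0 0 0 0 0; 0 0 0 0 0 0; 0 0 0 0 0 0; 0 0 0.2 0 0 0; 0 0 0.5 0 0 0; 0 0 1 0 0 0; 0 0 1 0 0 0; 0 0 1 0 0 0; 0 0 1 0 0 0",
  gripper=0,
)

```text
t: 12.8
eef_pos: [0.4588, -0.3176, 0.21]
ee_rot: [179.9, -0.1, -171.5]
contact_force: [-0.3, 0.4, -0.4]
finger_gap: 0.996
```

move_arm(
  increments="0 0 0.1 0 0 0; 0 0 0.1 0 0 0; 0 0 0.1 0 0 0; 0 0 0.1 0 0 0",
)

```text
t: 13.3
eef_pos: [0.4591, -0.3179, 0.2304]
ee_rot: [179.9, -0.0, -171.5]
contact_force: [0.4, -0.3, -0.1]
finger_gap: 1.002
```

```bash
python3 look.py w5 .02; python3 - <<'E'
from h import *
im=cv2.imread("pics/w5.png"); cv2.imwrite("pics/w5c.png",cv2.resize(im[110:240,270:380],None,fx=4.5,fy=4.5))
E
```

```text
13.35 [ 0.4591 -0.3179  0.2304] [ 179.9468   -0.0429 -171.4738]
px [489.7519 387.4135] ctr mm (755.6906127929688, 0.9777679443359375) (63.606075286865234, 82.58977508544922) yaw -81.55105
px [154.0643 385.8571] ctr mm (830.8067016601562, -537.9181518554688) (73.36241912841797, 83.81057739257812) yaw -81.550995
px [602.3577 337.6569] ctr mm (659.63330078125, 127.36343383789062) (85.45513153076172, 67.28307342529297) yaw 4.88179
```

View pics/w5c.png

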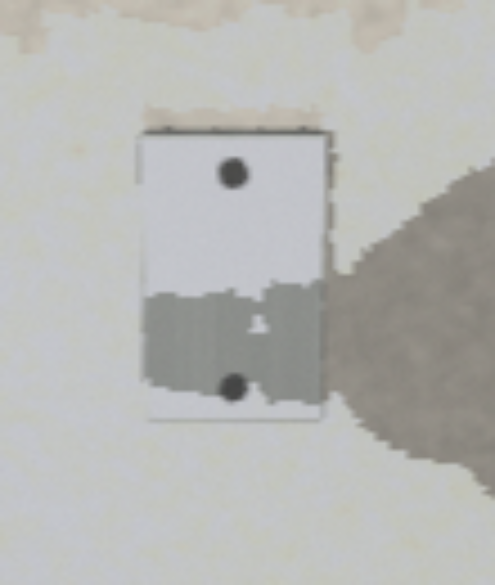

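The top plate sits flush on the base, with holes at crop (233,173) and (233,387). Next I'll go to plate_a.

```bash
python3 - <<'E'
from h import *
d=np.load("w5.npz"); w={k:d[k] for k in("mtx","origin","rotation")}
H=np.array([plane(w,u/4.5+270,v/4.5+110,.02)[:2] for u,v in((233,173),(233,387))]);e=H[1]-H[0];print(H.mean(0),np.hypot(*e),np.degrees(np.arctan2(e[1],e[0])))
E
```

```text
[ 0.4598 -0.3181] 0.05996423508572615 8.465148639555542
```

move_arm(
  increments="0.2 0.3 0.5 0 0 0; 0.7 1 0.5 0 0 -0.041; 0.7 1 0.5 0 0 -0.041; 0.7 1 0.5 0 0 -0.041; 0.7 1 0.5 0 0 -0.041; 0.7 1 0.5 0 0 -0.041",
)

```text
t: 14.1
eef_pos: [0.6003, -0.1164, 0.3313]
ee_rot: [-180.0, 0.0, -175.0]
contact_force: [-0.1, 0.1, -0.6]
finger_gap: 0.997
```

move_arm(
  increments="0 0.68 0 0 0 0; 0 0.68 0 0 0 0; 0 0.68 0 0 0 0; 0 0.68 0 0 0 0; 0 0.68 0 0 0 0; 0 0.68 0 0 0 0; 0 0.68 0 0 0 0",
)

```text
t: 14.98
eef_pos: [0.5995, 0.0167, 0.331]
ee_rot: [-180.0, -0.0, -175.3]
contact_force: [-0.0, 0.3, 0.8]
finger_gap: 0.999
```

```bash
python3 look.py w6 .105
```

```text
15.025 [0.5995 0.017  0.3311] [-179.9948   -0.0034 -175.2378]
px [323.401  170.0355] ctr mm (601.6760864257812, 18.676265716552734) (80.08272552490234, 51.11149597167969) yaw 4.7014847
px [ 65.0252 157.0377] ctr mm (609.357177734375, -318.30377197265625) (48.672218322753906, 70.44219207763672) yaw -65.12089
px [307.4956  53.4115] ctr mm (465.7549133300781, -11.020076751708984) (122.39408111572266, 13.360250473022461) yaw 83.84915
px [565.9632  42.0468] ctr mm (444.08819580078125, 272.63189697265625) (97.02948760986328, 61.798126220703125) yaw 12.187141
```

move_arm(
  increments="0.011 0.0085 -0.3 0 0 0; 0.011 0.0085 -0.6 0 0 0; 0.011 0.0085 -0.9 0 0 0; 0.011 0.0085 -0.9 0 0 0; 0.011 0.0085 -0.9 0 0 0; 0.011 0.0085 -0.9 0 0 0",
)

```text
t: 15.78
eef_pos: [0.6047, 0.0193, 0.1554]
ee_rot: [-179.9, 0.4, -175.2]
contact_force: [0.3, -0.7, -0.3]
finger_gap: 1.0
```

move_arm(
  increments="0 0 -0.1 0 0 0; 0 0 -0.2 0 0 0; 0 0 -0.25 0 0 0; 0 0 -0.272 0 0 0; 0 0 -0.272 0 0 0; 0 0 -0.272 0 0 0; 0 0 -0.272 0 0 0",
)

```text
t: 16.65
eef_pos: [0.6022, 0.0196, 0.0974]
ee_rot: [-180.0, 0.1, -175.2]
contact_force: [-0.3, -0.4, -0.4]
finger_gap: 1.002
```

move_arm(
  increments="-0.002 -0.004 -0.004 0 0 0; -0.002 -0.004 -0.004 0 0 0; -0.002 -0.004 -0.004 0 0 0; -0.002 -0.004 -0.004 0 0 0; -0.002 -0.004 -0.004 0 0 0; -0.002 -0.004 -0.004 0 0 0; -0.002 -0.004 -0.004 0 0 0",
  gripper=1,
)

```text
t: 17.52
eef_pos: [0.6015, 0.0188, 0.0963]
ee_rot: [-180.0, 0.0, -175.2]
contact_force: [-0.9, -0.2, 4.2]
finger_gap: 0.568
```

move_arm(
  increments="0 0 0.2 0 0 0; 0 0 0.5 0 0 0; 0 0 0.5 0 0 0; -0.3 -0.4 0.5 0 0 0.02; -0.71 -1 0.5 0 0 0.04; -0.71 -1 0.5 0 0 0.04; -0.71 -1 0.5 0 0 0.04; -0.71 -1 0.5 0 0 0.04",
)

```text
t: 18.52
eef_pos: [0.456, -0.1834, 0.1937]
ee_rot: [179.9, -0.2, -171.9]
contact_force: [-0.0, 0.8, -1.3]
finger_gap: 0.569
```

move_arm(
  increments="0 -0.68 0 0 0 0; 0 -0.68 -0.2 0 0 0; 0 -0.68 -0.5 0 0 0; 0 -0.68 -0.7 0 0 0; 0 -0.68 -0.7 0 0 0; 0 -0.68 -0.7 0 0 0; 0 -0.68 -0.7 0 0 0; 0 -0.68 -0.7 0 0 0",
)

```text
t: 19.52
eef_pos: [0.4609, -0.3181, 0.0585]
ee_rot: [-179.8, 0.2, -171.5]
contact_force: [0.4, 0.5, -0.6]
finger_gap: 0.565
```

move_arm(
  increments="-0.003 0 -0.05 0 0 0; -0.003 0 -0.1 0 0 0; -0.003 0 -0.13 0 0 0; -0.003 0 -0.138 0 0 0; -0.003 0 -0.138 0 0 0; -0.003 0 -0.138 0 0 0; -0.003 0 -0.138 0 0 0; -0.003 0 -0.138 0 0 0",
)

```text
t: 20.52
eef_pos: [0.4587, -0.3173, 0.0285]
ee_rot: [-180.0, 0.0, -171.6]
contact_force: [0.3, 0.1, -1.3]
finger_gap: 0.573
```

move_arm(
  increments="0.0045 -0.004 0 0 0 0; 0.0045 -0.004 0 0 0 0; 0.0045 -0.004 0 0 0 0; 0.0045 -0.004 0 0 0 0; 0.0045 -0.004 -0.015 0 0 0; 0.0045 -0.004 -0.025 0 0 0; 0.0045 -0.004 -0.028 0 0 0; 0.0045 -0.004 -0.028 0 0 0; 0.0045 -0.004 -0.028 0 0 0; 0.0045 -0.004 -0.028 0 0 0",
)

```text
t: 21.78
eef_pos: [0.4596, -0.318, 0.0228]
ee_rot: [-180.0, 0.0, -171.6]
contact_force: [0.1, 0.1, -1.8]
finger_gap: 0.57
```

```bash
python3 - <<'E'
from h import *
w=env.camera_info("wrist");im=env.get_image("wrist"); s=env.state(); print(s['eef_pos'],s['ee_rot'],s['contact_force'])
cv2.imwrite("pics/w7.png",cv2.resize(im[160:335,250:400,::-1],None,fx=4,fy=3.4))
E
```

```text
[ 0.4596 -0.3181  0.0228] [-179.9918    0.0077 -171.563 ] [ 0.1832  0.888  -1.7572]
```

View pics/w7.png

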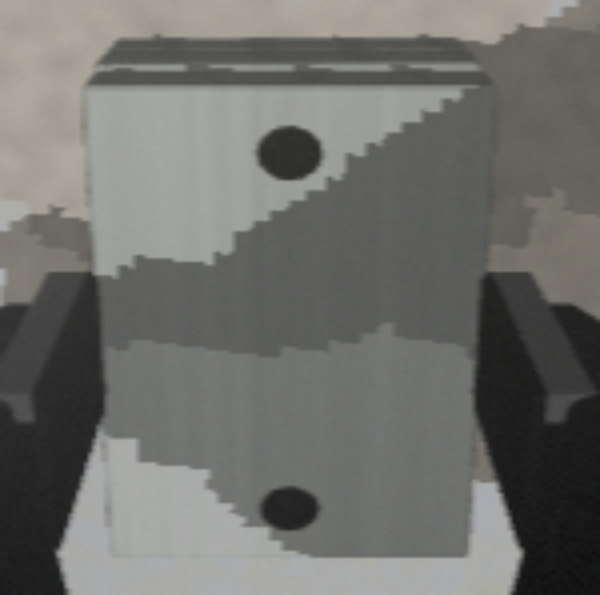

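The held plate lines up flush with the two below. Next: lower it the last 1.5 mm, release, and retreat.

move_arm(
  increments="0 0 -0.004 0 0 0; 0 0 -0.008 0 0 0; 0 0 -0.008 0 0 0; 0 0 -0.008 0 0 0; 0 0 -0.008 0 0 0",
)

```text
t: 22.45
eef_pos: [0.4596, -0.3181, 0.0215]
ee_rot: [-180.0, 0.0, -171.6]
contact_force: [-2.4, 0.9, 4.3]
finger_gap: 0.566
```

move_arm(
  increments="0 0 0 0 0 0; 0 0 0 0 0 0; 0 0 0 0 0 0; 0 0 0 0 0 0; 0 0 0.2 0 0 0; 0 0 0.5 0 0 0; 0 0 1 0 0 0; 0 0 1 0 0 0; 0 0 1 0 0 0; 0 0 1 0 0 0; 0 0 1 0 0 0; 0 0 1 0 0 0",
  gripper=0,
)

```text
t: 23.95
eef_pos: [0.4587, -0.3173, 0.2192]
ee_rot: [179.8, -0.1, -171.6]
contact_force: [0.6, 0.3, 0.0]
finger_gap: 0.998
```

```bash
python3 - <<'E'
from h import *
w=env.camera_info("wrist"); im=env.get_image("wrist"); s=env.state(); print(s['eef_pos'])
np.savez("w8.npz",im=im,**w)
g=cv2.cvtColor(im,cv2.COLOR_RGB2GRAY)
# holes of the pile
print("expect",proj(w,[.4596,-.318,.03]))
u0,v0=proj(w,[.4596,-.318,.03]).astype(int)
m=np.zeros_like(g); m[v0-45:v0+45,u0-30:u0+30]=(g[v0-45:v0+45,u0-30:u0+30]<70)*255
n,l,st,ce=cv2.connectedComponentsWithStats(m)
for i in range(1,n): print(st[i],ce[i],plane(w,*ce[i],.03))
c1=np.array([plane(w,*ce[i],.03)[:2] for i in range(1,n) if 8<st[i][4]<80]); print(c1.mean(0),len(c1))
# marker and handle, top camera and w2/w6
for k in("w2","w6"):
    d=np.load(k+".npz"); save(k+"f",d["im"])
d=np.load("w6.npz"); a=np.load("w2.npz")["im"][20:240,250:630]; cv2.imwrite("pics/mk.png",np.vstack([cv2.resize(a,None,fx=1.9,fy=1.4)[:,:,::-1],cv2.resize(d["im"][0:220,250:630],None,fx=1.9,fy=1.3)[:,:,::-1]]))
E
```

```text
[ 0.4589 -0.3175  0.2195]
expect [321.0565 176.8931]
[319 200   3   2   3] [320.     200.3333] [ 0.4882 -0.3151  0.03  ]
[323 201   1   2   2] [323.  201.5] [ 0.4891 -0.3113  0.03  ]
[319 203   1   1   1] [319. 203.] [ 0.4917 -0.3158  0.03  ]
[321 203   2   2   3] [321.3333 203.6667] [ 0.4921 -0.3129  0.03  ]
nan 0<stdin>:11: RuntimeWarning: Mean of empty slice.
  ret = ret.dtype.type(ret / rcount)
```

View pics/mk.png

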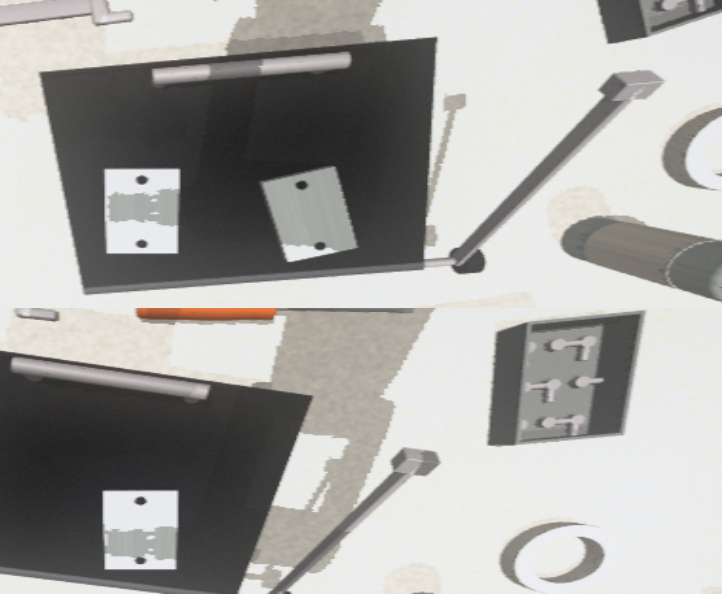

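The marker's end block is at crop (633,86) in w2 and (415,461) in w6. I'll triangulate its tip from those, and take the handle from the bar contours.

```bash
python3 - <<'E'
from h import *
L=lambda k:(lambda d:{q:d[q] for q in("mtx","origin","rotation")})(np.load(k+".npz"))
w2,w6=L("w2"),L("w6"); top,sc=env.camera_info("top"),env.camera_info("scene")
def tri(obs):
    A=np.zeros((3,3));b=np.zeros(3)
    for c,p in obs:
        o,d=ray(c,*p); d/=np.linalg.norm(d); M=np.eye(3)-np.outer(d,d); A+=M;b+=M@o
    X=np.linalg.solve(A,b); return X,[np.round(proj(c,X)-p,1) for c,p in obs]
f2=lambda x,y:(x/1.9+250,y/1.4+20); f6=lambda x,y:(x/1.9+250,(y-308)/1.3); ft=lambda x,y:(x/3.3+240,y/3.3+140)
T=[(w2,f2(633,86)),(w6,f6(415,461)),(top,ft(83,243)),(sc,(381,158.5))]
print("tip w2,w6",tri(T[:2])); print("tip all",tri(T)); print("tip wr+sc",tri([T[0],T[1],T[3]]))
for k,w,thr,c in(("w2",w2,85,(381,68)),("w6",w6,85,(307,53))):
    g=cv2.cvtColor(np.load(k+".npz")["im"],cv2.COLOR_RGB2GRAY); cs,_=cv2.findContours(((g>thr)*255).astype(np.uint8),cv2.RETR_LIST,cv2.CHAIN_APPROX_NONE)
    for q in cs:
        if np.hypot(*(q[:,0].mean(0)-c))<5 and cv2.contourArea(q)>500:
            P=np.array([plane(w,u,v,.135)[:2] for u,v in q[:,0]],np.float32); r=cv2.minAreaRect(P*1000); b=cv2.boxPoints(r); e=max(b[1]-b[0],b[2]-b[1],key=lambda x:np.hypot(*x)); print("bar",k,r[0],r[1],np.degrees(np.arctan2(*e[::-1]))%180)
# lid corners z .095 in w2
for p in((41,72),(437,38),(424,268),(85,293)): print("lid",plane(w2,*f2(*p),.095))
print("knob",plane(w2,*f2(466,261),.09))
# pile holes from w8
d=np.load("w8.npz"); w=L("w8"); g=cv2.cvtColor(d["im"],cv2.COLOR_RGB2GRAY)
u,v=proj(w,[.43,-.3224,.03]); print("hole1",u,v); cv2.imwrite("pics/w8c.png",cv2.resize(d["im"][120:240,270:380,::-1],None,fx=4.5,fy=4.5))
E
```

```text
tip w2,w6 (array([0.5224, 0.135 , 0.2178]), [array([ 0.2, -0.5]), array([-0.3,  0.4])])
tip all (array([0.5219, 0.1359, 0.2141]), [array([-2.5, -1. ]), array([-1.2, -0.2]), array([-1., -1.]), array([-0.1, -0.6])])
tip wr+sc (array([0.5227, 0.1367, 0.2141]), [array([-1.4, -0.2]), array([-0.4,  0.9]), array([ 0.4, -0.4])])
bar w2 (470.5762023925781, -8.230998992919922) (112.32828521728516, 12.922937393188477) 84.56049
bar w6 (470.6248474121094, -9.261363983154297) (112.44864654541016, 12.274620056152344) 83.84916
lid [ 0.4423 -0.1297  0.095 ]
lid [0.4696 0.1171 0.095 ]
lid [0.675  0.0958 0.095 ]
lid [ 0.648 -0.152  0.095]
knob [0.6764 0.1287 0.09  ]
hole1 321.0003863194013 151.20233894262125
```

View pics/w8c.png

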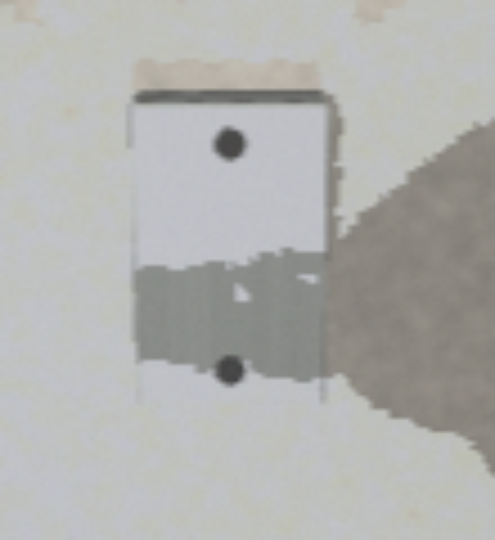

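The pile is flush, with the holes in line. The marker angle comes out near 0.69 rad: tip radius is 197 mm against 196 given. The bar centre is (0.4706, -0.0087, 0.135) with its direction at 84.2°. Next I'll approach the handle.

move_arm(
  increments="0 0.3 0.2 0 0 -0.12; 0 0.6 0.2 0 0 -0.24; 0 1 0.2 0 0 -0.36; 0 1 0.2 0 0 -0.48; 0 1 0.2 0 0 -0.6; 0 1 0.2 0 0 -0.6",
)

```text
t: 24.75
eef_pos: [0.4594, -0.1175, 0.2607]
ee_rot: [-180.0, -0.0, 134.5]
contact_force: [-0.3, -0.7, 0.6]
finger_gap: 1.0
```

move_arm(
  increments="0.058 0.3 0 0 0 -0.12; 0.058 0.544 0 0 0 -0.24; 0.058 0.544 0 0 0 -0.36; 0.058 0.544 0 0 0 -0.48; 0.058 0.544 0 0 0 -0.557; 0.058 0.544 0 0 0 -0.557; 0.058 0.544 -0.1 0 0 -0.557; 0.058 0.544 -0.2 0 0 -0.557; 0.058 0.544 -0.2 0 0 -0.557; 0.058 0.544 -0.2 0 0 -0.557; 0.058 0.544 -0.2 0 0 -0.557",
)

```text
t: 26.12
eef_pos: [0.4719, -0.0094, 0.2223]
ee_rot: [179.9, 0.0, 84.4]
contact_force: [0.2, 0.2, 0.6]
finger_gap: 1.0
```

```bash
python3 - <<'E'
from h import *
w=env.camera_info("wrist"); im=env.get_image("wrist"); s=env.state(); print(s['t'],s['eef_pos'],s['ee_rot'],s['joint_pos'])
np.savez("w9.npz",im=im,**w); save("w9",im)
print([proj(w,[.4706+k*.055*.1045,-.0087+k*.055*.9945,.135]) for k in(-1,1)])
g=cv2.cvtColor(im,cv2.COLOR_RGB2GRAY); cs,_=cv2.findContours(((g>85)*255).astype(np.uint8),cv2.RETR_LIST,cv2.CHAIN_APPROX_NONE)
for q in cs:
    if cv2.contourArea(q)<500: continue
    P=np.array([plane(w,u,v,.135)[:2] for u,v in q[:,0]],np.float32); r=cv2.minAreaRect(P*1000)
    if max(r[1])<200: print(q[:,0].mean(0),r)
E
```

```text
26.175 [ 0.4719 -0.0094  0.2222] [179.887    0.0079  84.3428] [ -9.6693  -6.3498 113.086   -0.      73.1505  -4.012 ]
[array([319.2343, 261.4588]), array([319.5776, 135.1313])]
[489.8714 385.9571] ((630.733154296875, -219.2959747314453), (47.954345703125, 55.13577651977539), 84.06591796875)
[154.0922 385.7234] ((277.523681640625, -182.68795776367188), (47.745391845703125, 54.589332580566406), 84.06591796875)
[319.2509 197.0314] ((470.4358825683594, -9.636943817138672), (115.17339324951172, 12.194761276245117), 83.72360229492188)
```

move_arm(
  increments="-0.007 0 -0.15 0 0 0; -0.007 0 -0.3 0 0 0; -0.007 0 -0.42 0 0 0; -0.007 0 -0.5 0 0 0; -0.007 0 -0.526 0 0 0; -0.007 0 -0.526 0 0 0; -0.007 0 -0.526 0 0 0; -0.007 0 -0.526 0 0 0",
)

```text
t: 27.18
eef_pos: [0.4705, -0.0093, 0.1168]
ee_rot: [179.9, 0.0, 84.3]
contact_force: [-0.4, -0.0, -0.5]
finger_gap: 1.002
```

move_arm(
  increments="0 0 0 0 0 0; 0 0 0 0 0 0; 0 0 0 0 0 0; 0 0 0 0 0 0; 0 0 0 0 0 0; 0 0 0 0 0 0; 0 0 0 0 0 0; 0 0 0 0 0 0",
  gripper=1,
  squeeze=90,
)

```text
t: 28.18
eef_pos: [0.4699, -0.0092, 0.116]
ee_rot: [180.0, -0.0, 84.3]
contact_force: [-0.3, 0.2, 1.0]
finger_gap: 0.107
```

move_arm(
  increments="0.013 -0.001 0.047 0 0 0; 0.027 -0.003 0.093 0 0 0; 0.045 -0.005 0.138 0 0 0; 0.063 -0.007 0.182 0 0 0; 0.085 -0.009 0.226 0 0 0; 0.108 -0.011 0.268 0 0 0; 0.134 -0.014 0.309 0 0 0; 0.161 -0.017 0.348 0 0 0; 0.161 -0.017 0.348 0 0 0; 0.161 -0.017 0.348 0 0 0",
  squeeze=100,
)

```text
t: 29.42
eef_pos: [0.5007, -0.0125, 0.1865]
ee_rot: [-179.8, 0.0, 84.3]
contact_force: [-6.0, 0.1, -4.8]
finger_gap: 0.107
```

move_arm(
  increments="0.03 -0.003 0.038 0 0 0; 0.061 -0.006 0.075 0 0 0; 0.094 -0.01 0.11 0 0 0; 0.129 -0.013 0.143 0 0 0; 0.165 -0.017 0.175 0 0 0; 0.195 -0.02 0.199 0 0 0; 0.195 -0.02 0.199 0 0 0; 0.195 -0.02 0.199 0 0 0; 0.195 -0.02 0.199 0 0 0; 0.195 -0.02 0.199 0 0 0; 0.195 -0.02 0.199 0 0 0",
)

```text
t: 30.8
eef_pos: [0.5361, -0.0163, 0.2253]
ee_rot: [-179.2, 0.0, 84.3]
contact_force: [-13.3, -0.1, -2.5]
finger_gap: 0.1
```

```bash
python3 - <<'E'
from h import *
s=env.state(); print(s['t'],s['eef_pos'],s['ee_rot'],s['contact_force'],s['finger_gap'])
h=s['eef_pos']+[0,0,env.hold_point_z]; v=np.array([.6576,-.0284,.09])-h
fr=v[:2]@np.array([.9945,-.1045]); up=-v[2]; print("r",np.hypot(fr,up),np.hypot(.188,.045),"theta",np.arctan2(up,fr)-np.arctan2(.045,.188))
a,b=env.get_image("scene"),env.get_image("wrist"); np.savez("f.npz",a=a,b=b)
cv2.imwrite("pics/fin.png",cv2.resize(a[120:290,220:420,::-1],None,fx=3.5,fy=3.5,interpolation=cv2.INTER_CUBIC))
E
```

```text
30.8 [ 0.5361 -0.0163  0.2253] [-179.2325    0.04     84.3309] [-13.29    -0.1354  -2.531 ] 0.10039938182588157
r 0.19652521047582472 0.19331063085097003 theta 0.6652555345741981
```

View pics/fin.png

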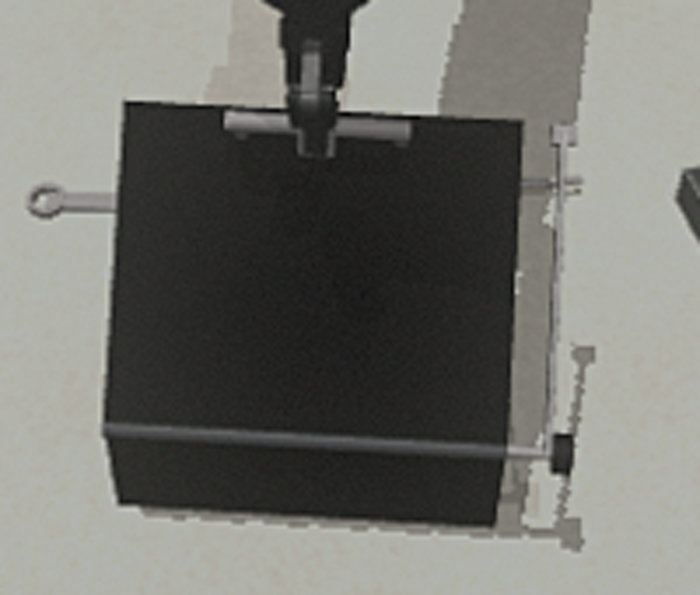

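```bash
cat > ang.py <<'E'
from h import *
sc,top=env.camera_info("scene"),env.camera_info("top")
f=lambda x,y:(x/3.5+220-.35,y/3.5+120-.35)
bx=np.array([.9945,-.1045,0]); by=np.array([.1045,.9945,0]); hg=np.array([.6576,-.0284,.09])
def side(c,p,yb):
    o,d=ray(c,*p); X=o+d*((yb-(o-hg)@by)/(d@by)); q=X-hg; return -(q@bx),q[2]
def perp(c,p,r):  # point at known radius r (mm known), angle whose ray passes: use box-x/z and free y
    o,d=ray(c,*p); best=[]
    a,b=np.array([d@bx,d[2]]),np.array([(o-hg)@bx,o[2]-.09]); k=np.roots([a@a,2*a@b,b@b-r*r]).real
    return [(np.arctan2((o+d*t)[2]-.09,-((o+d*t-hg)@bx)),(o+d*t-hg)@by) for t in k]
print("marker tip(196)",perp(sc,f(564,133),.196))
print("lid FL corner",perp(sc,f(523,121),.2001)); print("lid FR corner",perp(sc,f(125,102),.2001))
print("pivot z0 check",side(sc,f(553,452),.152))
E
python3 ang.py
```

```text
marker tip(196) [(np.float64(0.7221295236910575), np.float64(0.14812346879527988)), (np.float64(0.9008319941362313), np.float64(0.14447640059349495))]
lid FL corner [(np.float64(0.8178871487717281), np.float64(0.12122918684701377)), (np.float64(0.8178871487717281), np.float64(0.12122918684701377))]
lid FR corner [(np.float64(0.8175036350312362), np.float64(-0.11971407368462322)), (np.float64(0.8175036350312362), np.float64(-0.11971407368462322))]
pivot z0 check (np.float64(0.0019146291282068784), np.float64(-0.0021274344192684647))
```

```bash
cat > ang2.py <<'E'
from h import *
top=env.camera_info("top"); s=env.state(); a=env.get_image("top"); cv2.imwrite("pics/top2.png",a[:,:,::-1])
bx=np.array([.9945,-.1045,0]); by=np.array([.1045,.9945,0]); hg=np.array([.6576,-.0284,.09])
def perp(p,r):
    o,d=ray(top,*p); A,b=np.array([d@bx,d[2]]),np.array([(o-hg)@bx,o[2]-.09]); k=np.roots([A@A,2*A@b,b@b-r*r]).real.min()
    X=o+d*k-hg; return round(np.arctan2(X[2],-(X@bx)),4),round(X@by,4)
print(s['t'],s['eef_pos'])
print("marker",perp((83/3.3+240-.35,243/3.3+140-.35),.196))
g=cv2.cvtColor(a,cv2.COLOR_RGB2GRAY).astype(int)
for u in(288,291,295,300,376,380,384,388):
    col=g[150:275,u]; dk=np.where(col<70)[0]
    if len(dk)==0: continue
    i=dk[-1]; f=i+(70-col[i])/(col[i+1]-col[i]) if i<124 else i
    print(u,dk[0]+150,150+f,"lid front",[ (x:=perp((u,150+f),.2001))[0]-.025,x[1]], "bottom edge assumption",perp((u,150+f),.2)[0])
for v in range(196,226,2): print(v,g[v,256:292:2])
E
python3 ang2.py
```

```text
30.9 [ 0.5361 -0.0163  0.2253]
marker (np.float64(0.6733), np.float64(0.1478))
288 169 274 lid front [np.float64(-0.002700000000000001), np.float64(0.0925)] bottom edge assumption 0.0223
291 160 274 lid front [np.float64(-0.003500000000000003), np.float64(0.0854)] bottom edge assumption 0.0215
295 161 274 lid front [np.float64(-0.004400000000000001), np.float64(0.0759)] bottom edge assumption 0.0206
300 158 274 lid front [np.float64(-0.0057), np.float64(0.0641)] bottom edge assumption 0.0193
376 152 252.1153846153846 lid front [np.float64(-0.0732), np.float64(-0.1124)] bottom edge assumption -0.0482
380 153 251.80645161290323 lid front [np.float64(-0.0749), np.float64(-0.1219)] bottom edge assumption -0.0499
384 163 233.82142857142856 lid front [np.float64(0.5436), np.float64(-0.1133)] bottom edge assumption 0.568
388 170 233.17543859649123 lid front [np.float64(0.5622), np.float64(-0.1214)] bottom edge assumption 0.5866
196 [168 169 168 169 168 169 138 106 161 169 163 133 121  48  33  38  32  35]
198 [168 169 168 169 168 166 127 112 167 169 139 124 117  38  35  37  29  35]
200 [170 
[... 304 characters left out ...]
08 [169 168 169 169 149 119 133 169 166 128 124  97  35  37  35  35  40  36]
210 [169 169 169 156 132 121 134 166 163 122 127  71  33  35  34  37  36  42]
212 [168 168 167 134 130 121 126 162 162 124 121  57  35  36  33  33  33  48]
214 [167 169 164 130 121 115 110 162 160 126 118  38  36  37  36  37  31  59]
216 [168 169 166 119 112 111 118 167 139 127 106  37  36  34  36  34  31  63]
218 [168 168 163 130 143 152 158 169 135 126  77  35  34  38  30  33  39  66]
220 [169 161 127 127 131 163 169 168 133 128  76  34  35  31  33  32  43  72]
222 [169 163 122 127 137 168 169 163 124 125 100  72  64  46  33  32  51  70]
224 [167 166 153 153 145 167 169 161 124 125 123 124 124  79  33  31  62  70]
```

```bash
cat > ang3.py <<'E'
from h import *
sc,top=env.camera_info("scene"),env.camera_info("top")
f=lambda x,y:(x/3.5+220-.35,y/3.5+120-.35)
bx=np.array([.9945,-.1045,0]); by=np.array([.1045,.9945,0]); hg=np.array([.6576,-.0284,.09])
def tri(obs):
    A=np.zeros((3,3));b=np.zeros(3)
    for c,p in obs:
        o,d=ray(c,*p); d/=np.linalg.norm(d); M=np.eye(3)-np.outer(d,d); A+=M;b+=M@o
    return np.linalg.solve(A,b)
def rep(n,X):
    q=X-hg; a,u=-(q@bx),q[2]; print(n,"world",X,"front",a,"up",u,"ybox",q@by,"r",np.hypot(a,u),"ang",np.arctan2(u,a))
rep("marker",tri([(sc,f(564,133)),(top,(83/3.3+239.65,243/3.3+139.65))]))
rep("FL",tri([(sc,f(523,121)),(top,(277,221.5))]))
g=cv2.cvtColor(cv2.imread("pics/top2.png"),cv2.COLOR_BGR2GRAY).astype(int)
for v in range(222,238,2): print(v,g[v,376:400:2])
w=env.camera_info("wrist"); b=np.load("f.npz")["b"]; gb=cv2.cvtColor(b,cv2.COLOR_RGB2GRAY)
for th in(.56,.60,.64,.68,.72):
    pt=lambda fr,up,y:hg+bx*-(fr*np.cos(th)-up*np.sin(th))+by*y+[0,0,fr*np.sin(th)+up*np.cos(th)]
    print(th,"FL top",proj(top,pt(.2,.0,.125)),proj(sc,pt(.2,.005,.125)),"FR",proj(top,pt(.2,0,-.125)),proj(sc,pt(.2,.005,-.125)),"barL/R sc",(proj(sc,pt(.188,.045,.055))-[219.65,119.65])*3.5,(proj(sc,pt(.188,.045,-.055))-[219.65,119.65])*3.5,"barL/FL wr",proj(w,pt(.188,.045,.055)),proj(w,pt(.2,0.005,.125)))
print((np.array(f(523,121)),np.array(f(125,102))))
E
python3 ang3.py
```

```text
marker world [0.5206 0.1352 0.2135] front 0.15335547431844418 up 0.12348595444139288 ybox 0.148332225968206 r 0.19689256575030137 ang 0.6779199650444325
FL world [0.5035 0.1106 0.2082] front 0.16774522760567206 up 0.11822386300855373 ybox 0.12217758114250397 r 0.20522023089633246 ang 0.613928338665713
222 [ 47  27  32  30  31  37  35  35 118 169 168 167]
224 [ 43  37  35  34  34  35  37  34 109 169 169 168]
226 [ 44  31  30  39  31  35  32  34 102 171 168 169]
228 [ 43  33  37  33  38  37  40  37 102 169 169 169]
230 [ 31  31  32  36  31  36  38  34 100 169 168 168]
232 [ 31  31  33  34  36  35  31  31 129 169 169 167]
234 [ 41  33  33  26  75 129 117 103 160 168 168 169]
236 [ 38  31  33  32  95 159 166 167 168 168 168 169]
0.56 FL top [275.2091 222.5948] [368.9853 157.1891] FR [389.2535 234.831 ] [256.638  151.6314] barL/R sc [412.1044 128.7032] [231.4322 119.7537] barL/FL wr [294.0189 150.5054] [234.0496   2.8648]
0.6 FL top [275.0968 220.2854] [369.3083 156.4535] FR [389.8715 232.579 ] [256.0386 150.8571] barL/R sc [412.1814 128.7782] [230.0096 119.7542] barL/FL wr [304.9428 152.123 ] [239.3568  -1.9316]
0.64 FL top [275.0076 217.8354] [369.6301 155.8507] FR [390.496  230.1831] [255.4193 150.2136] barL/R sc [412.2319 129.3745] [228.5424 120.2727] barL/FL wr [317.2102 153.7969] [245.8396  -7.0271]
0.68 FL top [274.9421 215.2478] [369.9502 155.385 ] FR [391.1258 227.646 ] [254.7804 149.7052] barL/R sc [412.2551 130.5041] [227.0323 121.3214] barL/FL wr [330.8936 155.5221] [253.6294 -12.4345]
0.72 FL top [274.9009 212.5262] [370.2681 155.0607] FR [391.7595 224.9711] [254.1225 149.336 ] barL/R sc [412.2503 132.1786] [225.4808 122.9118] barL/FL wr [346.0568 157.2917] [262.8687 -18.1648]
(array([369.0786, 154.2214]), array([255.3643, 148.7929]))
```

```bash
python3 - <<'E'
from h import *
b=np.load("f.npz")["b"]; g=cv2.cvtColor(b,cv2.COLOR_RGB2GRAY).astype(int); save("fw",b)
for v in range(0,330,15): print(v,g[v,200:450:7])
E
```

```text
0 [235 236 237 235 235  25  24  31  28  23  27  26 188 234 167 172 169 204
 234 234 235 235 234 234 234 234 235 235 233 234 234  88  90  88 109 166]
15 [169 163 169 169 236  31  30  26  30  28  29  30  28  31  30  33  34  39
  42  46  60 233 234 234 217 171 175 166 166 175 217 233 202 167 173 167]
30 [168 172 170 166 170  33  32  33  28  25  26  32  25  27  26  31  31  36
  39  38  43  46  49  47  52  53  53  52  55 221 234 233 233 201 217 233]
45 [167 168 167 164 173  34  32  30  29  29  28  24  26  23  25  24  29  28
  30  32  36  40  38  40  44  44  45  46  46  51  48  51  53  58  54  57]
60 [168 169 168 173 174  39  33  36  35  29  26  23  25  23  25  17  25  19
  26  29  28  30  32  31  35  35  35  35  37  42  44  44  48  49  53  54]
75 [175 169 168 158 167 119  40  39  36  29  29  24  23  19  20  21  19  18
  21  19  22  23  24  16  19  25  26  26  33  32  34  36  42  43  51  52]
90 [164 177 175 170 170 168  44  42  40  36  30  30  22  19  13  15  16  17
   6  18  18  10  13  17  15  17  20  20  27  28  33  32  36  42  44  50]
105 [174 173 170 170 169 166  50  44  42  37  32  2
[... 1513 characters left out ...]
36  39  67  79  39 101
 101  25  79  30  28  22  19  20  25  24  27  31  35  41  46  50  56 227]
270 [236 236 200 193 234 234 235 190  52  51  43  40  40  40  80  82  29  99
 100  22  81  77  30  30  21  25  25  21  29  34  35  37  45  48  53 236]
285 [237 234 200 204  67  61  57  53  47  44  42  41  37  38  34  29  32  99
 100  31  25  28  29  25  26  25  21  28  31  35  37  38  43  44 101 236]
300 [113  69  65  63  59  56  52  48  43  42  39  36  33  31  31  28  41  99
  98  31  25  27  27  24  27  27  27  25  33  31  31  38  39  40  45 163]
315 [ 63  60  57  53  50  50  47  45  42  35  35  33  30  30  29  27 107 172
 156  32  28  23  27  25  28  21  28  31  34  38  32  35  35  37  38  37]
```

```bash
cat > ang4.py <<'E'
from h import *
from scipy.optimize import fsolve
b=np.load("f.npz")["b"]; w=env.camera_info("wrist"); s=env.state()
g=cv2.GaussianBlur(cv2.cvtColor(b,cv2.COLOR_RGB2GRAY),(1,5),0).astype(float); C=np.array(w["origin"])
bx=np.array([.9945,-.1045,0]); by=np.array([.1045,.9945,0]); hg=np.array([.6576,-.0284,.09])
def cross(v,u0,u1,rise):
    d=np.diff(g[v,u0:u1])*(1 if rise else -1); d=np.clip(d,0,None); d[d<d.max()*.3]=0; return u0+.5+(d*np.arange(len(d))).sum()/d.sum()
for v in(175,185,195,205,215,225):
    l,r,e=cross(v,300,318,1),cross(v,326,350,0),cross(v,230,262,0)
    # work in plane perpendicular to bar through: directions as (front,up)
    D=[ray(w,u,v)[1] for u in(l,r,e)]; q=[np.array([-(d@bx),d[2]]) for d in D]; q=[x/np.linalg.norm(x) for x in q]
    ha=np.arccos(q[0]@q[1])/2; m=(q[0]+q[1])/np.linalg.norm(q[0]+q[1]); dist=.006/np.sin(ha)
    c2=np.array([-((C-hg)@bx),C[2]-.09]); B=c2+m*dist
    def edge_ang(B):
        o=[]
        for th in np.linspace(.3,1,701):
            E=B+np.array([np.cos(th)*.012+np.sin(th)*.04,np.sin(th)*.012-np.cos(th)*.04])
            o.append(abs(np.cross(E-c2,q[2])))
        return .3+.001*int(np.argmin(o))
    # bar on the known arc along the ray m
    k=np.roots([1,2*c2@m,c2@c2-.1933**2]).real.min(); A=c2+m*k
    print(v,round(l,1),round(r,1),round(e,1),"dist",round(dist,4),"width-bar",B,"r",np.hypot(*B).round(4),"th(edge)",edge_ang(B),"| on-arc: bar",A,"th",(np.arctan2(A[1],A[0])-.235).round(3),"th(edge)",edge_ang(A))
print("hold pt front/up",-((s['eef_pos']-hg)@bx),s['eef_pos'][2]+.0187-.09)
E
python3 -W ignore ang4.py
```

```text
175 309.7 336.0 242.4 dist 0.1299 width-bar [0.1213 0.1485] r 0.1917 th(edge) 1.0 | on-arc: bar [0.1213 0.1505] th 0.657 th(edge) 0.978
185 309.6 335.6 243.1 dist 0.1305 width-bar [0.1214 0.1478] r 0.1913 th(edge) 1.0 | on-arc: bar [0.1214 0.1504] th 0.657 th(edge) 0.976
195 309.9 335.1 244.1 dist 0.1329 width-bar [0.1215 0.1455] r 0.1895 th(edge) 1.0 | on-arc: bar [0.1214 0.1504] th 0.657 th(edge) 0.9710000000000001
205 309.7 335.1 244.6 dist 0.1304 width-bar [0.1215 0.1479] r 0.1914 th(edge) 1.0 | on-arc: bar [0.1215 0.1504] th 0.656 th(edge) 0.9750000000000001
215 309.7 335.1 245.4 dist 0.1291 width-bar [0.1215 0.1492] r 0.1924 th(edge) 0.9890000000000001 | on-arc: bar [0.1214 0.1504] th 0.656 th(edge) 0.9750000000000001
225 310.2 334.8 246.1 dist 0.1316 width-bar [0.1214 0.1467] r 0.1904 th(edge) 1.0 | on-arc: bar [0.1214 0.1505] th 0.657 th(edge) 0.98
hold pt front/up 0.12212059226324526 0.15397725721784797
```

move_arm(
  increments="0.012 -0.001 0.01 0 0 0; 0.025 -0.003 0.02 0 0 0; 0.036 -0.004 0.03 0 0 0; 0.036 -0.004 0.03 0 0 0; 0.036 -0.004 0.03 0 0 0; 0.036 -0.004 0.03 0 0 0; 0.036 -0.004 0.03 0 0 0; 0.036 -0.004 0.03 0 0 0; 0.036 -0.004 0.03 0 0 0; 0.036 -0.004 0.03 0 0 0",
)

```text
t: 32.2
eef_pos: [0.5424, -0.0169, 0.2303]
ee_rot: [-179.1, 0.0, 84.3]
contact_force: [-12.8, -0.2, -4.2]
finger_gap: 0.101
```

```bash
python3 - <<'E'
from h import *
np.savez("f.npz",a=env.get_image("scene"),b=env.get_image("wrist"))
E
python3 -W ignore ang4.py | cut -d'|' -f2; python3 - <<'E'
from h import *
from scipy.optimize import brentq
s=env.state(); print(s['t'],s['eef_pos'],s['contact_force'],s['finger_gap'])
a=env.get_image("top"); top,sc=env.camera_info("top"),env.camera_info("scene"); g=cv2.cvtColor(a,cv2.COLOR_RGB2GRAY).astype(int)
for u in(276,277,278,279,280,388,389,390,391): print(u,g[210:238,u])
q=cv2.cvtColor(np.load("f.npz")["a"],cv2.COLOR_RGB2GRAY).astype(int)
for u in(362,365,367,368,369,370): print(u,q[145:165,u])
# marker tip block now: bright/dark rows in top (unchanged?)
t0=cv2.cvtColor(cv2.imread("pics/top.png"),cv2.COLOR_BGR2GRAY).astype(int)
print("marker diff",np.abs(g[205:222,258:270]-t0[205:222,258:270]).mean(), "pile diff",np.abs(cv2.imread("pics/top2.png",0).astype(int)[225:275,430:475]-g[225:275,430:475]).mean())
E
```

```text
on-arc: bar [0.1149 0.1555] th 0.699 th(edge) 1.0
 on-arc: bar [0.115  0.1554] th 0.699 th(edge) 1.0
 on-arc: bar [0.1152 0.1553] th 0.698 th(edge) 1.0
 on-arc: bar [0.115  0.1554] th 0.699 th(edge) 1.0
 on-arc: bar [0.115  0.1554] th 0.699 th(edge) 1.0
 on-arc: bar [0.1149 0.1554] th 0.699 th(edge) 1.0
hold pt front/up 0.11579412737114725 0.15895568439979438
32.3 [ 0.5424 -0.017   0.2303] [-12.8518   0.1113  -3.9207] 0.09969047440962836
276 [121 120 119 105  92  79  76  75  77  90 111 126 127 128 128 125 126 125
 125 126 125 122 122 123 128 127 126 126]
277 [ 89  77  70  63  50  40  36  39  40  64 103 122 124 125 125 127 126 125
 124 124 126 125 125 125 128 128 126 126]
278 [ 52  39  36  35  35  34  37  34  36  59 102 120 125 123 126 125 126 127
 125 126 125 124 126 129 126 128 127 125]
279 [ 37  33  37  38  34  40  35  32  38  57  99 118 126 124 126 126 127 127
 129 127 129 124 127 126 128 129 128 126]
280 [ 37  32  34  37  40  38  36  37  37  55  99 121 129 127 126 128 127 127
 127 127 126 123 120 120 119 122 121 113]
388 [ 35  34  36  35  36  34  36  37  34  34  38  32  36  38  3
[... 281 characters left out ...]
168 168 169]
391 [ 43  42  45  43  34  36  37  39  38  35  35  38  36  37  33  37  33  33
  34  39  40  82 141 167 170 169 170 169]
362 [123 124 125 124 127 126 126 127  95  33  40  44  45  45  43  41  46  42
  41  41]
365 [126 124 126 123 126 126 127 131 121  31  39  44  45  43  45  44  42  46
  41  43]
367 [124 124 126 125 125 124 128 134 123  32  40  43  44  42  42  44  43  44
  43  41]
368 [126 126 126 125 126 124 129 135 123  28  38  40  38  38  38  37  34  35
  33  38]
369 [125 127 124 124 127 125 128 132 125  59  45  42  50  67  64  63  72  94
  88  89]
370 [125 125 125 124 125 125 124 129 126 119 121 122 120 125 125 122 122 129
 123 124]
marker diff 12.794117647058824 pile diff 1.428
```

move_arm(
  increments="0.008 -0.001 0.007 0 0 0; 0.017 -0.002 0.015 0 0 0; 0.017 -0.002 0.015 0 0 0; 0.017 -0.002 0.015 0 0 0; 0.017 -0.002 0.015 0 0 0; 0.017 -0.002 0.015 0 0 0; 0.017 -0.002 0.015 0 0 0; 0.017 -0.002 0.015 0 0 0; 0.017 -0.002 0.015 0 0 0; 0.017 -0.002 0.015 0 0 0",
)

```text
t: 33.6
eef_pos: [0.5487, -0.0175, 0.2354]
ee_rot: [-179.6, 0.0, 84.3]
contact_force: [-10.7, -0.0, -1.5]
finger_gap: 0.102
```

```bash
python3 - <<'E'
from h import *
np.savez("f.npz",a=env.get_image("scene"),b=env.get_image("wrist"))
E
python3 -W ignore ang4.py | cut -d'|' -f2|head -2; python3 - <<'E'
from h import *
s=env.state(); print(s['t'],s['eef_pos'],s['contact_force'],s['joint_velocities'],s['finger_gap'])
q=np.load("f.npz")["a"]; t0=cv2.imread("pics/scene.png")[:,:,::-1]
# marker shift between start and now in the scene view (edges)
e=lambda im:cv2.Laplacian(cv2.cvtColor(im,cv2.COLOR_RGB2GRAY),cv2.CV_32F,ksize=3)
A=np.ascontiguousarray(t0)[150:170,372:390]; r=cv2.matchTemplate(e(q)[140:180,364:400],e(A),cv2.TM_CCOEFF_NORMED); print("marker shift",cv2.minMaxLoc(r)[1],np.array(cv2.minMaxLoc(r)[3])-[8,10])
E
```

```text
on-arc: bar [0.109  0.1597] th 0.737 th(edge) 1.0
 on-arc: bar [0.1089 0.1597] th 0.737 th(edge) 1.0
33.7 [ 0.5487 -0.0176  0.2354] [-10.9733  -0.494   -1.0141] [-0.0181  0.0894  0.0203 -0.1022  0.0364 -0.029 ] 0.1032949130803915
marker shift 0.8105316162109375 [0 0]
```

move_arm(
  increments="-0.008 0.001 -0.007 0 0 0; -0.016 0.002 -0.014 0 0 0; -0.016 0.002 -0.014 0 0 0; -0.016 0.002 -0.014 0 0 0; -0.016 0.002 -0.014 0 0 0; -0.016 0.002 -0.014 0 0 0; -0.016 0.002 -0.014 0 0 0; -0.016 0.002 -0.014 0 0 0; -0.016 0.002 -0.014 0 0 0; -0.016 0.002 -0.014 0 0 0",
)

```text
t: 34.95
eef_pos: [0.5459, -0.0173, 0.2334]
ee_rot: [-179.6, 0.0, 84.3]
contact_force: [-10.5, -1.0, 0.3]
finger_gap: 0.101
```

```bash
python3 - <<'E'
from h import *
np.savez("f.npz",a=env.get_image("scene"),b=env.get_image("wrist"))
E
python3 -W ignore ang4.py | cut -d'|' -f2|head -2; python3 - <<'E'
from h import *
s=env.state(); print(s['t'],s['eef_pos'],s['contact_force'],s['joint_velocities'],s['finger_gap'])
E
```

```text
on-arc: bar [0.1118 0.1577] th 0.719 th(edge) 1.0
 on-arc: bar [0.1118 0.1577] th 0.719 th(edge) 1.0
35.05 [ 0.5459 -0.0173  0.2335] [-11.0437  -0.3174   0.9039] [-0.0431  0.048   0.039  -0.0062  0.1325  0.0403] 0.09957666381437318
```

```bash
python3 -c "
from bench import env
print(env.sign_off())"
```

```text
the job is handed in; nothing more can be done
None
```

I stacked both lid plates on the base plate. I then raised the lid by its handle to about the marker's angle and handed the job in at about 35 s, with the gripper still holding the lid.

- **Pile:** a close look after each release showed the plates flush. I measured plate_b within about 1 mm of the base plate. I checked plate_a only by eye, because its hole-detection script found no holes. While placing plate_b I first touched down about 3 mm off, with a 19 N push. I lifted, corrected and set it down again, and the base plate had not visibly moved.
- **Lid angle:** about 0.72 rad, worked out from where the bar sits in the wrist image and the hinge geometry. It was steady in a 100 N grip, with about 11 N at the wrist.
- **Marker angle:** 0.69 rad from the wrist views and 0.67–0.68 with the top and scene views. That puts the lid about 0.03–0.05 rad high, inside the 0.08 limit. The last marker check, in the scene view, showed no movement, although I lowered the lid slightly after that.
- **Disagreements:**
    - Lid-edge readings from the top camera came out 0.07–0.08 rad lower than the bar-based angle. I attribute this partly to that camera's roughly 4 mm offset. I stopped at an angle that should be in tolerance by either reading, but did not repeat the top-camera reading at the final angle.
    - The wrist camera's lid-edge angle, about 1.0 rad, was not usable. The box front behind the lid probably confused it.
    - A pixel comparison of the marker in the top view also showed a difference, which I put down to moving shadows.

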